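Load the thread winder's V-cradle

TASK

An empty cardboard tube still lies in the winder's V-cradle with its end under the guard: draw it out and lay it in the open cardboard box. Then take the long spool from the display tray, lay it in the V and push it in under the guard until its end bears against the back stop and it rests on both flanks, then let go. Leave the short spools and everything else on the table where they are.

Things in the scene. Friction and masses are not known exactly. Their poses are not given: they have to be found in the camera images.
- winder: Thread winder, fixed: a white housing 150 mm wide, 120 mm high (spindle and knob on top to 170 mm) from x = -130 to -10 mm, and a level V-cradle sticking out of it on a base plate 10 mm high, 86 mm wide, 165 mm long. Origin on the table under the middle of the back stop's face (x = 0); x runs along the V out to its open end, y across, z up
- guard (a point): Top middle of the grey guard bridge that covers the first 35 mm of the V (x = 0 to 35 mm of the winder). Outside it is 66 mm wide and 86 mm high; its tunnel is 54 mm wide and reaches up to 80 mm above the table. What lies under it can only be slid in or out along the V. Axes as the winder's
- flank_a: The V's polished, slippery aluminium flank on the winder's +y side. The V runs from x = 0 to 160 mm, opens at 90 degrees, its bottom line is 22 mm up and the flanks rise to 39.5 mm at 17.5 mm either side. In it, the 44 mm spool's axis is 53 mm above the table, the tube's 50 mm. Origin and axes are the winder's
- flank_b: The V's other flank, on the winder's -y side; origin and axes are the winder's
- back_stop: The fixed upright steel plate that closes the V at the housing, 66 mm wide, 10 to 86 mm above the table; its face is the plane x = 0 of the winder; origin and axes are the winder's
- home_axis (a point): where the centre of the 120 mm spool lies when it is fully home: in the winder's frame 60 mm out from the back stop, 53 mm above the table
- tube_center (a point): centre of the empty cardboard tube (brown, 40 mm diameter, 120 mm long, about 50 g), which starts in the V with one end under the guard, 0 to 20 mm from the stop; x runs along the tube
- empties: the cardboard box for empties, fixed, open on top: 120 mm (x) by 170 mm (y) outside, 55 mm high, walls and floor 4 mm; origin under its middle, on the table
- spool_center (a point): centre of the long spool (cream thread, black ends, a plain cylinder 44 mm in diameter, 120 mm long, about 130 to 250 g), lying in one bay of the tray; x runs along the spool. Either end may go first
- tray: the black display tray, fixed, 150 mm (x) by 230 mm (y), floor 4 mm thick, rim 12 mm high; origin under its middle. Three bays 75 mm apart along y (at y = -75, 0, 75 mm) each hold a spool lying along x between two ribs 10 mm high, 15.8 to 18.8 mm from the bay's middle; spool axes are 26 mm above the table, and the spools stand 31 mm clear of one another
- short1_center (a point): centre of a short spool (cream thread, black ends, 44 mm in diameter, 90 mm long) in another bay of the tray; x runs along it; to be left alone
- short2_center (a point): centre of a short spool (cream thread, black ends, 44 mm in diameter, 90 mm long) in another bay of the tray; x runs along it; to be left alone
- cone: a tall cone of thread, 80 mm across at the foot, 155 mm high; loose, to be left alone; origin at the centre of its underside
- jar: a closed glass jar, 66 mm across, 85 mm high; loose, to be left alone; origin at the centre of its underside
- tin: a round steel tin, 56 mm across, 32 mm high; loose, to be left alone; origin at the centre of its underside
- scissors: scissors lying flat, about 155 mm long, 75 mm wide, 10 mm high; origin near the pivot; loose, to be left alone
- packet: a flat paper packet, 45 x 75 x 20 mm; loose, to be left alone; origin at the centre of its underside
- tape: a round tape-measure case, 64 mm across, 20 mm high; loose, to be left alone; origin at the centre of its underside
- spray: an upright bottle, 52 mm across, 130 mm high; loose, to be left alone; origin at the centre of its underside
There are look-alikes about, which are no part of the job. What is shaped like the part that bears tube_center but orange is not meant.

How it is judged (in metres and radians):
On the way, in this order (a step that is already met when the one before it is completed fails the run):
1. the empty tube lies in the box, let go (x of tube_center in the frame of empties between -0.055 and 0.055 m and y of tube_center in the frame of empties between -0.08 and 0.08 m and z of tube_center in the frame of empties below 0.035 m and contact force between the fingers and tube below 0.05 N), for 0.2 s.
2. the long spool is in the V under the guard and pressed against the back stop (over 0.3 N) (x of spool_center in the frame of winder below 0.0625 m and distance between spool_center and home_axis below 0.005 m and angle between the x axis of spool_center and the x axis of winder, either way round below 0.05 rad and contact force between spool and back_stop above 0.3 N), for 0.02 s.
At the end, for the whole second after the job is handed in: The tube lies down flat inside the box (its centre within the walls and less than 35 mm above the table); the long spool lies in the V along it (within 0.05 rad), its end within 2.5 mm of the back stop, its centre within 5 mm of the home point, resting on both flanks (over 0.1 N each); both at rest (x of tube_center in the frame of empties between -0.055 and 0.055 m and y of tube_center in the frame of empties between -0.08 and 0.08 m and z of tube_center in the frame of empties below 0.035 m and x of spool_center in the frame of winder between 0.056 and 0.0625 m and distance between spool_center and home_axis below 0.005 m and angle between the x axis of spool_center and the x axis of winder, either way round below 0.05 rad and contact force between spool and flank_a above 0.1 N and contact force between spool and flank_b above 0.1 N and linear speed of each of spool, tube below 0.02 m/s); the robot touches nothing.
It fails at once if a short spool or another thing on the table has moved by more than 25 mm (distance of any of short1_center, short2_center, cone, jar, tin, scissors, packet, tape, spray from where it was at the start of the episode above 0.025 m).
It also fails if it takes over 72 s, if anything falls off the work surface, if the arm or the gripper's body presses on something with over 40 N, if the wrist force passes 120 N, or if a joint passes its speed limit or range.

ROBOT

A 6-joint arm with a two-finger parallel gripper is mounted at the origin on the work surface. World frame = base frame: x ahead of the robot, y to its left, z up, the work surface at z = 0. Lengths are in mm, angles in rad, forces in N, time in s.
With the tool pointing down it reaches from about 350 to 875 mm from the base axis. Payload 4.2 kg.
Tool frame: the origin (TCP) lies between the finger pads; the fingertips stand 14 mm ahead of it and the grasp point (between the pads) lies 5 mm behind it; z points along the fingers, y is the line along which they close (so a half turn about z gives the same grasp; the last joint's range is limited). The gripper opens to 85 mm and grips with 20 to 120 N. Pads are 22 mm wide; open, the fingers measure 114 mm over their backs; the gripper's body (76 mm by 85 mm) begins 54 mm behind the grasp point. The pads swing forward as they close: fully open they stand 13 mm farther back than shut.
Start: joints at [-1.017, 0.385, 0.008, 0, -1.194, -0.259], TCP at [181.609, -598.011, 245.312] pointing down, gripper open.
Joint ranges: [-3.14, 3.14], [-1.21, 2.06], [-1.07, 1.41], [-3.16, 2.05], [-2.99, -0.16], [-3.1, 3.1]. Speed limits (rad/s): [2.79, 2.79, 3.14, 3.14, 3.14, 3.14].

INTERFACE

Orientations are given as a unit quaternion [x, y, z, w].
In Python, from bench import * gives the robot as it stands.
- The arm moves only by the tool carry_out, never from a script. Its argument "motion" is a list of rows, each a list of 7 numbers: the turn, a rotation vector about the tool's x, y, z in rad, then the shift along the tool's x, y, z in mm, then the opening, from -1 (shut) to 1 (fully open), so that 0 is half open. A call has 1 to 5 rows; each row is the pose to reach, as a shift and turn from the pose commanded when the call began, along the tool's axes at that moment; what a row does not reach only later rows make up. A row lasts 1/8 s, in which the tool goes at most 62.5 mm and 10.7 degrees, less where a joint would pass 70% of its speed; a pose out of reach is approached as far as the arm can. A call with a gripper value outside its range is refused whole. The fingers move at their own pace and stop on an object; the grip force is fixed at half the most. Time passes only in rows, so rows that repeat a pose let the fingers close. It gives the time, the measured TCP pose, the force, the opening and the grip force at its end, in the units of the state.
- read_state(): the state, without advancing time (a new reading comes with each control period).
- get_image(name): name is "side" or "top" or "wrist"; returns a dict with "color" (400x640x3 uint8, blue, green, red), "mtx" (3x3 intrinsics, pixels), "position" and "orientation" of the camera in the world. Camera axes: x right, y down, z forward; pixel columns grow to the right and rows downward; lengths in mm; the calibration is good to about 2 mm. A picture is of the moment at which its call begins. There is no depth.
- job_done(): hands the job in; it is judged then, once.
The state is a dict: "clock": time; "joints": joint angles; "joint_vel": joint speeds; "joint_efforts": joint torques, N m; "position": TCP position; "ee_rot": TCP orientation; "contact_force": force on the tool from outside, world axes, zero at the start; "wrist_torque": the same for the moment, N m; "gripper_width": finger opening in mm; "grasp_force": force on a finger pad.
Only numpy, scipy, OpenCV 4.12 (cv2) and the standard library are available. Lean on these libraries where they do the work, as an engineer would, in place of code of your own. Each camera call takes 0.05 s, during which the arm holds its last target. There are 200 camera calls.

## Working session

There is one attempt and no reset: what is moved stays moved. The work goes in short steps, Python scripts to look and compute and a tool call to move; the robot and the scene stay as the last step left them, time stands still between calls to the robot, and variables do not carry over. Pictures are saved under pics/ and viewed, at most 10 in all, crops included, and the job is handed in when it is done.

Besides the shell and the picture viewer there is one more tool, called after ">>>" by a JSON object that holds its "op" and its "data". carry_out: Moves the arm, as the interface text tells. Its arguments: {"type":"object","properties":{"motion":{"type":"array"}},"required":["motion"]}

```bash
ls; mkdir -p pics
python3 - <<'E'
from bench import *
import cv2
s=read_state(); print({k:s[k] for k in("clock","position","ee_rot","contact_force","gripper_width")})
for n in("top","side"):
    d=get_image(n); cv2.imwrite(f"pics/{n}0.png",d["color"]); print(n,d["mtx"],d["position"],d["orientation"])
E
```

```text
pics
{'clock': 0.0, 'position': array([ 181.4386842 , -597.49098622,  244.22037833]), 'ee_rot': array([-1.46754084e-01,  9.89172395e-01,  1.08373468e-03, -1.94897134e-04]), 'contact_force': array([-0.6024806 , -0.41528543,  0.0609601 ]), 'gripper_width': 85.24953548210866}
top [[476.44924815   0.         323.29502321]
 [  0.         476.44924815 203.62966099]
 [  0.           0.           1.        ]] [ 366.5686152    -5.28732472 1287.99371014] [-0.70457828  0.70814592 -0.02856841  0.03581405]
side [[391.31213316   0.         325.89000353]
 [  0.         391.31213316 201.11473359]
 [  0.           0.           1.        ]] [  93.8679097   699.31354501 1001.07934605] [-0.22406561  0.9075299  -0.342375    0.09467548]
```

View pics/top0.png

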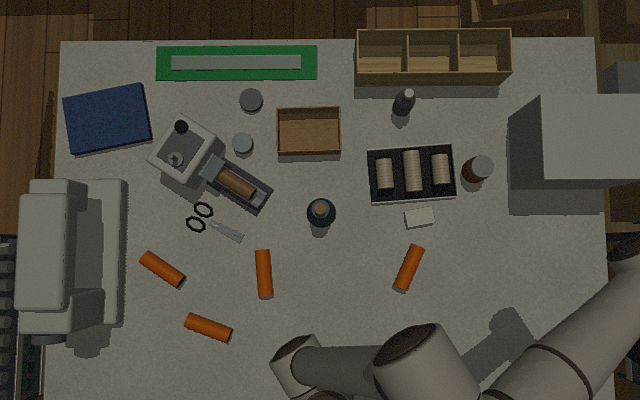

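View pics/side0.png

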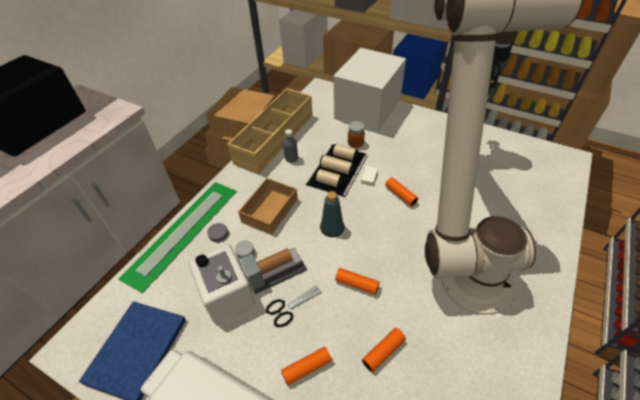

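Top view: the winder is at (185,150), with its V running to lower right as far as (262,205). The brown tube in it is at (238,183); the four orange tubes at (162,268), (264,273), (409,267) and (208,327) are the look-alikes. The open cardboard box is at (308,131) and the tray at (411,174). Its spools are at (384,173), (411,170) and (440,168), and the middle one looks longest. I'll confirm this in an enlarged crop while measuring.

```bash
cat > h.py <<'E'
from bench import *
import cv2, numpy as np
from scipy.spatial.transform import Rotation as R
def cast(d,uv,z):
    uv=np.atleast_2d(np.float64(uv)); r=np.c_[uv,np.ones(len(uv))]@np.linalg.inv(d["mtx"]).T
    r=r@R.from_quat(d["orientation"]).as_matrix().T; p=np.array(d["position"])
    return p+r*((z-p[2])/r[:,2])[:,None]
def proj(d,P):
    q=(np.atleast_2d(P)-d["position"])@R.from_quat(d["orientation"]).as_matrix()@d["mtx"].T
    return q[:,:2]/q[:,2:]
def rects(m,roi,amin=100):
    x0,y0,x1,y1=roi; k=np.zeros_like(m); k[y0:y1,x0:x1]=m[y0:y1,x0:x1]
    cs=[c for c in cv2.findContours(k,cv2.RETR_EXTERNAL,cv2.CHAIN_APPROX_NONE)[0] if cv2.contourArea(c)>amin]
    return [cv2.boxPoints(cv2.minAreaRect(c)) for c in cs]
def ends(b):  # midpoints of short sides, widths
    e=[(b[i]+b[(i+1)%4])/2 for i in range(4)]
    return (e[0],e[2]) if np.linalg.norm(e[0]-e[2])>np.linalg.norm(e[1]-e[3]) else (e[1],e[3])
E
python3 - <<'E'
from h import *
np.set_printoptions(precision=1,suppress=True)
d=get_image("top"); im=d["color"]; hsv=cv2.cvtColor(im,cv2.COLOR_BGR2HSV)
for p in [(238,183),(215,165),(411,170),(384,173),(308,131),(255,200),(210,170),(372,160)]: print(p,hsv[p[1],p[0]])
c=lambda x0,y0,x1,y1,s:cv2.resize(im[y0:y1,x0:x1],None,fx=s,fy=s,interpolation=cv2.INTER_CUBIC)
a=c(140,105,280,225,4); b=c(360,130,465,220,4)
o=np.zeros((600,800,3),np.uint8)
a=cv2.resize(im[105:225,140:280],(400*1,343)); b=cv2.resize(im[140:210,360:460],(400,280))
o[:343,:400]=a; o[:280,400:]=b; o[345:600,:400]=cv2.resize(im[95:165,265:375],(400,255)); cv2.imwrite("pics/crop.png",o)
cream=cv2.inRange(hsv,(8,30,90),(30,150,255))
for r in rects(cream,(368,145,456,205),60):
    e=cast(d,ends(r),40); print("cream",r.mean(0),e[:,:2].ravel(),np.linalg.norm(e[0]-e[1]))
E
```

```text
(238, 183) [ 17 112  98]
(215, 165) [68 12 82]
(411, 170) [19 78 78]
(384, 173) [ 26  64 116]
(308, 131) [ 17 126  95]
(255, 200) [173  11  95]
(210, 170) [70 19 79]
(372, 160) [105  82  25]
cream [384.8 172.5] [ 601.1 -153.5  523.7 -158.1] 77.53679989230105
cream [441.7 168.2] [ 611.4 -304.1  534.6 -307.8] 76.90416143736583
cream [413.2 169.9] [ 622.7 -227.3  515.5 -233.8] 107.43102249621369
```

View pics/crop.png

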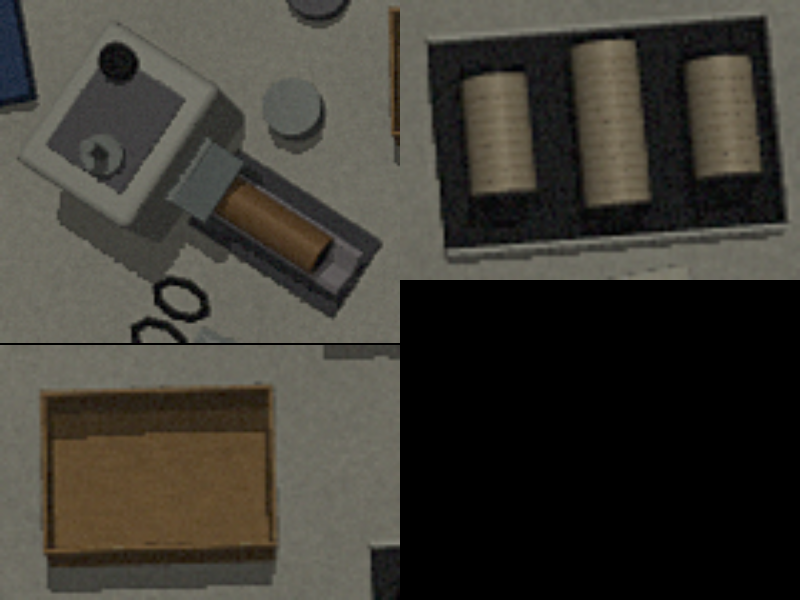

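The crop confirms both parts. The brown tube in the V at (236,184) is the one meant, since the orange ones are excluded. The middle spool at (413,170) is the long one, with 107 mm of cream against 77 mm on the others. Next I'll measure the winder, box and tray.

Run:
```python
from h import *
np.set_printoptions(precision=1,suppress=True)
d=get_image("top"); im=cv2.medianBlur(d["color"],3); hsv=cv2.cvtColor(im,cv2.COLOR_BGR2HSV)
br=cv2.inRange(hsv,(8,80,35),(24,255,255))
for n,roi,z in(("tube",(205,160,275,215),50),("box",(268,98,350,165),55)):
    for r in rects(br,roi,150):
        e=cast(d,ends(r),z); v=e[1]-e[0]; print(n,r.ravel(),"c",cast(d,r.mean(0),z),"ends",e[:,:2].ravel(),"L",np.hypot(*v[:2]),"ang",np.degrees(np.arctan2(v[1],v[0])))
        c=cast(d,r,z)[:,:2]; print("  corners",c.ravel(), np.linalg.norm(c[0]-c[1]),np.linalg.norm(c[1]-c[2]))
dk=cv2.inRange(hsv,(0,0,0),(180,255,55))
for r in rects(dk,(360,138,462,208),300): print("tray",r.ravel(),cast(d,r,12)[:,:2].ravel(), cast(d,r.mean(0),12))
cream=cv2.inRange(hsv,(8,30,90),(30,150,255))
for r in rects(cream,(368,145,456,205),60):
    e=cast(d,ends(r),26); v=e[1]-e[0];print("cream",e.mean(0),"ang",np.degrees(np.arctan2(v[1],v[0])))
# base plate outer corners by eye and guard corners (crop -> px)
k=140/400
f=lambda p:(140+p[0]*k,105+p[1]*k)
print("plate end",cast(d,[f((382,243)),f((335,316))],10)[:,:2])
print("guard",cast(d,[f((205,143)),f((242,160)),f((208,220)),f((170,198))],86)[:,:2])
```

```text
tube [214.1 179.  222.4 166.  256.7 187.8 248.4 200.9] c [[534.2 237.6  50. ]] ends [563.4 283.2 505.  192.2] L 108.17877183736131 ang -122.66939416786431
  corners [546.2 293.9 580.8 272.5 522.2 181.4 487.9 202.9] 40.688641668790005 108.30661994822582
box [275.3 107.3 339.6 105.4 341.1 153.8 276.7 155.7] c [[673.   46.1  55. ]] ends [674.9 -38.7 671.  131. ] L 169.71943175138117 ang 91.30441772938971
  corners [736.4 133.1 740.2 -37.3 610.1 -40.1 606.2 128.8] 170.52583896739847 130.1274376873569
tray [366.1 150.4 452.1 143.6 456.2 195.  370.1 201.8] [ 627.6 -109.3  644.8 -342.7  504.4 -349.5  487.4 -118.4] [[ 565.7 -230.    12. ]]
cream [ 564.6 -158.3   26. ] ang -175.2864562262984
cream [ 575.6 -309.3   26. ] ang -175.9102259545109
cream [ 571.4 -233.7   26. ] ang -174.97452212047483
plate end [[520.9 141.5]
 [452.  185.5]]
guard [[603.  292.2]
 [587.4 258.7]
 [533.3 288.3]
 [553.4 322.7]]
```

```bash
cat >> h.py <<'E'
def go(x,y,z,ang):
    "tool-frame shift and turn from the measured pose to TCP (x,y,z), pointing down, tool x at ang deg"
    s=read_state(); A=R.from_quat(s["ee_rot"])
    B=R.from_euler("z",ang,degrees=True)*R.from_euler("x",180,degrees=True)
    print("t",round(s["clock"],2),"pos",np.round(s["position"],1),"w",round(s["gripper_width"],1),"F",np.round(s["contact_force"],1))
    print("turn",np.round((A.inv()*B).as_rotvec(),3),"shift",np.round(A.inv().apply(np.array([x,y,z])-s["position"]),1))
E
python3 -c "
from h import *
go(533.5,236.7,200,-122.7)"
```

```text
t 0.2 pos [ 181.5 -597.7  244.6] w 85.2 F [-0.3  0.9 -0.6]
turn [ 0.001  0.    -0.705] shift [-579.2  696.1   45.5]
```

>>> {"op": "carry_out", "data": {"motion": [[0, 0, 0, -38, 46, 0, 1], [0, 0, 0, -76, 92, 0, 1], [0, 0, 0, -114, 138, 0, 1], [0, 0, 0, -152, 184, 0, 1], [0, 0, 0, -190, 230, 0, 1]]}}

```text
clock: 0.82
position: [296.9, -321.0, 245.4]
ee_rot: [-0.147, 0.989, -0.0, 0.0]
contact_force: [1.7, 0.5, 0.7]
gripper_width: 85.4
grasp_force: 0.0
```

>>> {"op": "carry_out", "data": {"motion": [[0, 0, 0, -38, 46, 0, 1], [0, 0, 0, -76, 92, 0, 1], [0, 0, 0, -114, 138, 0, 1], [0, 0, 0, -152, 184, 0, 1], [0, 0, 0, -190, 230, 0, 1]]}}

```text
clock: 1.45
position: [411.8, -45.5, 245.6]
ee_rot: [-0.147, 0.989, 0.0, 0.001]
contact_force: [0.9, -0.5, 0.2]
gripper_width: 85.8
grasp_force: 0.0
```

>>> {"op": "carry_out", "data": {"motion": [[0, 0, -0.15, -38, 46, 10, 1], [0, 0, -0.3, -76, 92, 20, 1], [0, 0, -0.45, -114, 138, 30, 1], [0, 0, -0.6, -152, 184, 38, 1], [0, 0, -0.705, -190, 230, 45, 1]]}}

```text
clock: 2.08
position: [526.9, 229.7, 199.9]
ee_rot: [-0.481, 0.877, -0.0, -0.0]
contact_force: [-0.2, -0.6, 0.2]
gripper_width: 85.3
grasp_force: 0.0
```

```bash
python3 -c "
from h import *
go(533.5,236.7,200,-122.7)
d=get_image('wrist'); cv2.imwrite('pics/w1.png',d['color']); print(d['position'],d['orientation'],d['mtx'][0,0])"
```

```text
t 2.08 pos [526.9 229.7 199.9] w 85.3 F [-0.2 -0.6  0.2]
turn [ 0.    -0.     0.004] shift [-9.4 -1.8 -0.1]
[489.09275301 172.61393034 328.6282712 ] [0.27748364 0.95086467 0.13181305 0.03852972] 300.57572618741364
```

View pics/w1.png

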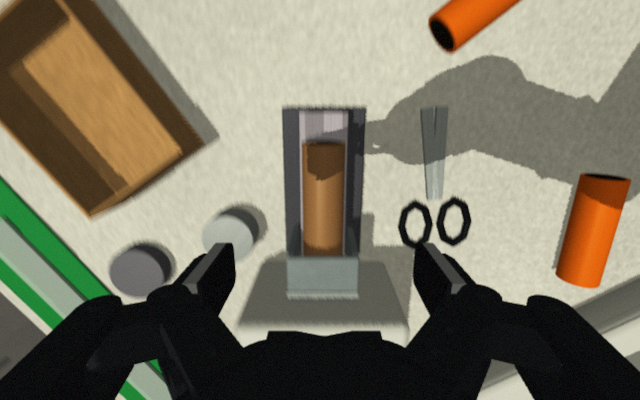

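The wrist view shows the tube at (323,200), in line with the V (columns 283–365) and midway between the fingers (235 and 415). The guard is at (322,275). I'll check the axis with rays, then descend.

Run:
```python
from h import *
np.set_printoptions(precision=1,suppress=True)
d=get_image('wrist'); hsv=cv2.cvtColor(d["color"],cv2.COLOR_BGR2HSV)
br=cv2.inRange(hsv,(8,80,35),(24,255,255))
o=np.array([575.6,302.4]); a=np.radians(-122.7); u=np.array([np.cos(a),np.sin(a)]); n=np.array([-u[1],u[0]])
f=lambda p,z:np.c_[(cast(d,p,z)[:,:2]-o)@u,(cast(d,p,z)[:,:2]-o)@n]
for r in rects(br,(295,130,350,260),500): print(r.ravel(),"ends winder",f(ends(r),50).ravel(), f(ends(r),70).ravel())
print("plate end",f([(283,107),(365,107)],10)," guard edge",f([(287,257),(359,257)],86))
g=o+78*u; go(g[0],g[1],52,-122.7)
```

```text
[301. 132. 344. 132. 344. 247. 301. 247.] ends winder [130.   -1.5  16.3  -2.4] [131.4  -1.6  25.9  -2.4]
plate end [[151.6  38.9]
 [152.3 -44.1]]  guard edge [[ 23.7  28.9]
 [ 24.3 -34.8]]
t 2.17 pos [528.  232.3 198.2] w 85.2 F [-0.9 -0.3 -0.1]
turn [ 0. -0.  0.] shift [ -6.8  -2.3 146.2]
```

>>> {"op": "carry_out", "data": {"motion": [[0, 0, 0, 0, 0, 40, 1], [0, 0, 0, 0, 0, 80, 1], [0, 0, 0, 0, 0, 80, 1], [0, 0, 0, 0, 0, 80, 1]]}}

```text
clock: 2.68
position: [527.5, 228.1, 121.9]
ee_rot: [-0.479, 0.878, -0.0, 0.001]
contact_force: [-0.2, 0.8, 0.4]
gripper_width: 85.5
grasp_force: 0.0
```

Run:
```python
from h import *
np.set_printoptions(precision=1,suppress=True)
d=get_image('wrist'); hsv=cv2.cvtColor(d["color"],cv2.COLOR_BGR2HSV); cv2.imwrite("pics/w2.png",d["color"])
br=cv2.inRange(hsv,(8,80,35),(24,255,255))
o=np.array([575.6,302.4]); a=np.radians(-122.7); u=np.array([np.cos(a),np.sin(a)]); n=np.array([-u[1],u[0]])
f=lambda p,z:np.c_[(cast(d,p,z)[:,:2]-o)@u,(cast(d,p,z)[:,:2]-o)@n]
for r in rects(br,(270,0,380,330),500): print(r.ravel(),"ends winder",f(ends(r),50).ravel())
g=o+80*u; go(g[0],g[1],52,-122.7)
```

```text
[295. 151. 354. 151. 354. 309. 295. 309.] ends winder [130.5  -1.9   7.8  -1.8]
t 2.73 pos [527.7 228.4 122.4] w 85.7 F [-0.6  0.7 -0.2]
turn [-0.  0. -0.] shift [-7.9 -0.2 70.4]
```

View pics/w2.png

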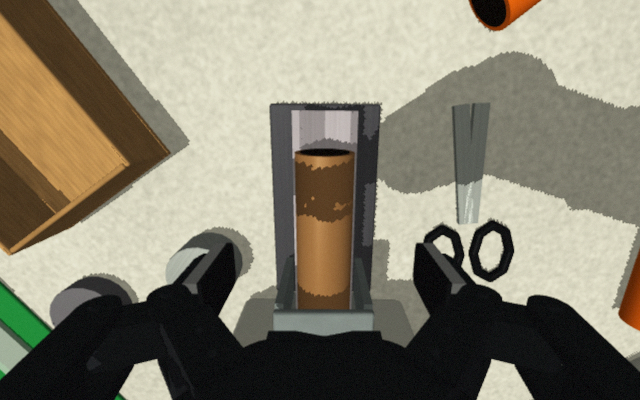

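The tube is well centred. The round lid at lower left, (205,260), may be near the left finger, so I'll compute its clearance first.

Run:
```python
from h import *
np.set_printoptions(precision=1,suppress=True)
o=np.array([575.6,302.4]); a=np.radians(-122.7); u=np.array([np.cos(a),np.sin(a)]); n=np.array([-u[1],u[0]])
d=get_image("top")
for p,z in(((243,143),85),((251,100),32),((321,208),150)):
    q=cast(d,p,z)[0]; print(p,q,"winder",(q[:2]-o)@u,(q[:2]-o)@n)
```

```text
(243, 143) [634.1 212.4  85. ] winder 44.09922051686095 97.80907848679135
(251, 100) [763.9 201.6  32. ] winder -16.940739290426773 212.908106616427
(321, 208) [460.1  11.7 150. ] winder 307.0531877285482 59.8156216706346
```

>>> {"op": "carry_out", "data": {"motion": [[0, 0, 0, -4, 1, 35, 0.6], [0, 0, 0, -4, 1, 70, 0.6], [0, 0, 0, -4, 1, 70, 0.3], [0, 0, 0, -4, 1, 70, -0.4], [0, 0, 0, -4, 1, 70, -0.4]]}}

```text
clock: 3.4
position: [529.9, 232.6, 53.0]
ee_rot: [-0.48, 0.877, 0.0, 0.003]
contact_force: [2.7, -2.1, 3.5]
gripper_width: 37.9
grasp_force: 60.6
```

>>> {"op": "carry_out", "data": {"motion": [[0, 0, 0, 0, 0, 0, -0.4], [0, 0, 0, 0, 0, 0, -0.4]]}}

```text
clock: 3.65
position: [529.9, 232.6, 53.0]
ee_rot: [-0.48, 0.877, -0.0, 0.003]
contact_force: [2.2, -1.5, 6.0]
gripper_width: 38.4
grasp_force: 61.1
```

>>> {"op": "carry_out", "data": {"motion": [[0, 0, 0, 15, 0, 0, -0.4], [0, 0, 0, 35, 0, -1, -0.4], [0, 0, 0, 60, 0, -1, -0.4], [0, 0, 0, 60, 0, -1, -0.4]]}}

```text
clock: 4.15
position: [495.1, 179.3, 52.9]
ee_rot: [-0.479, 0.878, -0.0, 0.0]
contact_force: [3.3, -6.2, 7.2]
gripper_width: 38.1
grasp_force: 61.1
```

>>> {"op": "carry_out", "data": {"motion": [[0, 0, 0, 0, 0, -30, -0.4], [0, 0, 0, 0, 0, -80, -0.4], [0, 0, 0, 0, 0, -120, -0.4], [0, 0, 0, 0, 0, -120, -0.4]]}}

```text
clock: 4.65
position: [495.8, 181.8, 174.5]
ee_rot: [-0.479, 0.878, 0.001, 0.003]
contact_force: [-0.7, -0.0, -0.9]
gripper_width: 38.0
grasp_force: 60.6
```

```bash
python3 -c "
from h import *
go(678,46,170,-88.7)
d=get_image('wrist'); cv2.imwrite('pics/w3.png',d['color'])"
```

```text
t 4.65 pos [495.8 181.8 174.5] w 38.0 F [-0.7 -0.  -0.9]
turn [-0.003  0.005 -0.594] shift [  15.8 -226.7    4.7]
```

View pics/w3.png

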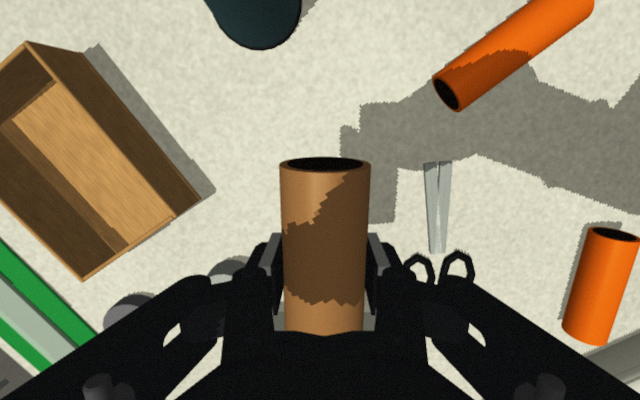

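The tube is held firmly, straight between the pads at (325,240). Next stop is above the box.

>>> {"op": "carry_out", "data": {"motion": [[0, 0, -0.14, 6, -55, 0, -0.4], [0, 0, -0.28, 12, -110, 0, -0.4], [0, 0, -0.42, 18, -165, 0, -0.4], [0, 0, -0.55, 24, -215, 0, -0.4], [0, 0, -0.594, 27, -234, 0, -0.4]]}}

```text
clock: 5.32
position: [677.5, 29.8, 167.7]
ee_rot: [0.715, -0.699, -0.002, 0.002]
contact_force: [-0.4, 0.9, -1.0]
gripper_width: 38.5
grasp_force: 60.7
```

>>> {"op": "carry_out", "data": {"motion": [[0, 0, 0, 0, 0, 0, -0.4], [0, 0, 0, 0, 0, 0, -0.4]]}}

```text
clock: 5.58
position: [676.3, 32.4, 169.7]
ee_rot: [0.715, -0.699, -0.001, 0.001]
contact_force: [0.1, 0.5, -0.6]
gripper_width: 38.1
grasp_force: 60.7
```

```bash
python3 -c "
from h import *
go(678,33,36,-88.7)
d=get_image('wrist'); cv2.imwrite('pics/w4.png',d['color'])"
```

```text
t 5.58 pos [676.3  32.4 169.7] w 38.1 F [ 0.1  0.5 -0.6]
turn [ 0.003 -0.    -0.   ] shift [ -0.6  -2.2 133.7]
```

View pics/w4.png

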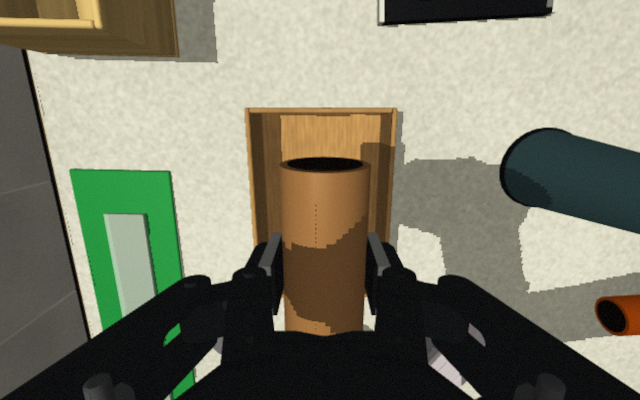

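The box (columns 247–397) is centred under the tube (280–370). Lower and release.

>>> {"op": "carry_out", "data": {"motion": [[0, 0, 0, 0, -1, 55, -0.4], [0, 0, 0, 0, -1, 110, -0.4], [0, 0, 0, 0, -1, 139, -0.4], [0, 0, 0, 0, -1, 139, -0.4], [0, 0, 0, 0, -1, 139, -0.4]]}}

```text
clock: 6.25
position: [679.2, 32.9, 33.9]
ee_rot: [0.716, -0.699, 0.001, -0.001]
contact_force: [0.1, 1.2, -0.6]
gripper_width: 38.4
grasp_force: 61.1
```

>>> {"op": "carry_out", "data": {"motion": [[0, 0, 0, 0, 0, 0, 0.3], [0, 0, 0, 0, 0, 0, 0.3], [0, 0, 0, 0, 0, 0, 0.3], [0, 0, 0, 0, 0, 0, 0.3]]}}

```text
clock: 6.75
position: [678.8, 32.0, 32.6]
ee_rot: [0.715, -0.699, 0.0, -0.0]
contact_force: [0.4, -0.3, -0.2]
gripper_width: 55.7
grasp_force: 0.0
```

>>> {"op": "carry_out", "data": {"motion": [[0, 0, 0, 0, 0, -40, 0.3], [0, 0, 0, 0, 0, -90, 0.3], [0, 0, 0, 0, 0, -145, 0.5], [0, 0, 0, 0, 0, -160, 0.5], [0, 0, 0, 0, 0, -160, 0.5]]}}

```text
clock: 7.38
position: [679.0, 32.2, 193.4]
ee_rot: [0.715, -0.699, 0.0, -0.001]
contact_force: [-1.1, 0.2, -0.4]
gripper_width: 64.2
grasp_force: 0.0
```

Run:
```python
from h import *
np.set_printoptions(precision=1,suppress=True)
go(571.4,-233.7,150,-175.2)
d=get_image('wrist'); cv2.imwrite('pics/w5.png',d['color'])
```

```text
t 7.38 pos [679.   32.2 193.4] w 64.2 F [-1.1  0.2 -0.4]
turn [-0.   0.   1.5] shift [263.4 113.7  42.9]
```

View pics/w5.png

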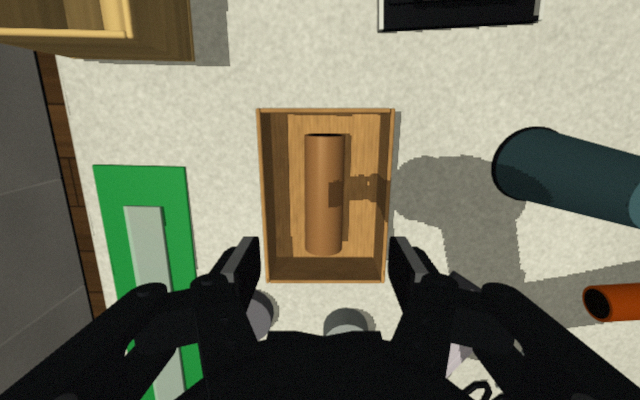

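The tube lies flat in the box at (323,195), clear of the walls, and has been let go. Moving to the tray with the fingers about 64 mm apart.

>>> {"op": "carry_out", "data": {"motion": [[0, 0, 0.17, 52, 23, 0, 0.5], [0, 0, 0.34, 104, 46, 0, 0.5], [0, 0, 0.51, 156, 69, 0, 0.5], [0, 0, 0.68, 208, 92, 0, 0.5], [0, 0, 0.85, 263, 114, 0, 0.5]]}}

```text
clock: 8.05
position: [568.7, -234.6, 189.5]
ee_rot: [-0.361, 0.933, 0.001, -0.002]
contact_force: [1.2, 0.6, -0.4]
gripper_width: 64.0
grasp_force: 0.0
```

>>> {"op": "carry_out", "data": {"motion": [[0, 0, 0.17, 0, 0, 0, 0.5], [0, 0, 0.34, 0, 0, 0, 0.5], [0, 0, 0.51, 0, 0, 0, 0.5], [0, 0, 0.65, 0, 0, 0, 0.5], [0, 0, 0.65, 0, 0, 0, 0.5]]}}

```text
clock: 8.68
position: [569.7, -233.2, 189.8]
ee_rot: [-0.048, 0.999, 0.001, -0.002]
contact_force: [0.0, 0.3, -0.0]
gripper_width: 64.3
grasp_force: 0.0
```

>>> {"op": "carry_out", "data": {"motion": [[0, 0, 0, 0, 0, 25, 0.5], [0, 0, 0, 0, 0, 25, 0.5], [0, 0, 0, 0, 0, 25, 0.5]]}}

```text
clock: 9.05
position: [570.9, -233.6, 167.3]
ee_rot: [-0.048, 0.999, -0.0, -0.0]
contact_force: [-0.5, -0.5, -0.1]
gripper_width: 64.2
grasp_force: 0.0
```

Run:
```python
from h import *
np.set_printoptions(precision=1,suppress=True)
d=get_image('wrist'); cv2.imwrite('pics/w6.png',d['color'])
hsv=cv2.cvtColor(cv2.medianBlur(d["color"],3),cv2.COLOR_BGR2HSV)
m=cv2.inRange(hsv,(8,30,110),(30,150,255))
for r in rects(m,(120,0,560,290),800):
    for z in(26,48):
        e=cast(d,ends(r),z); v=e[1]-e[0]; print(r.mean(0),z,e[:,:2].ravel(),"c",e.mean(0)[:2],"L",np.hypot(*v[:2]),"ang",np.degrees(np.arctan2(v[1],v[0])))
go(553,-234,26,-175.2)
```

```text
[512.9 247.6] 26 [586.   -8.2 642.5 -77.3] c [614.2 -42.7] L 89.2504204422851 ang -50.74747566077078
[512.9 247.6] 48 [579.1 -27.  631.  -90.5] c [605.1 -58.7] L 81.97965851401729 ang -50.7474756607708
[410.6 187.4] 26 [ 521.4 -156.6  607.8 -148.1] c [ 564.6 -152.4] L 86.7739075202851 ang 5.605365137251212
[410.6 187.4] 48 [ 519.8 -163.3  599.1 -155.5] c [ 559.5 -159.4] L 79.70489406310475 ang 5.60536513725121
[244.9 183.7] 26 [ 532.2 -307.9  618.7 -303. ] c [ 575.4 -305.5] L 86.66824270714578 ang 3.2250276801078437
[244.9 183.7] 48 [ 529.7 -302.3  609.2 -297.8] c [ 569.4 -300.1] L 79.60783720605939 ang 3.225027680107858
[329.  186.5] 26 [ 513.7 -233.4  631.  -221.8] c [ 572.3 -227.6] L 117.83310408157705 ang 5.65545189424149
[329.  186.5] 48 [ 512.7 -233.9  620.4 -223.2] c [ 566.6 -228.6] L 108.2338613799702 ang 5.655451894241506
[159.5 157.3] 26 [ 511.5 -387.2  605.6 -377.8] c [ 558.5 -382.5] L 94.56561206924565 ang 5.668010039564457
[159.5 157.3] 48 [ 510.7 -375.1  597.1 -366.5] c [ 553.9 -370.8] L 86.86184945895036 ang 5.668010039564436
[396.5  56. ] 26 [ 440.5  -49.7  465.8 -317. ] c [ 453.2 -183.3] L 268.4908715107751 ang -84.60416779079115
[396.5  56. ] 48 [ 445.5  -65.1  468.7 -310.6] c [ 457.1 -187.9] L 246.61833357768663 ang -84.60416779079115
t 9.1 pos [ 571.2 -233.6  167.8] w 64.3 F [ 0.4 -0.2 -0.5]
turn [-0.  0.  0.] shift [ 18.2   1.4 141.8]
```

View pics/w6.png

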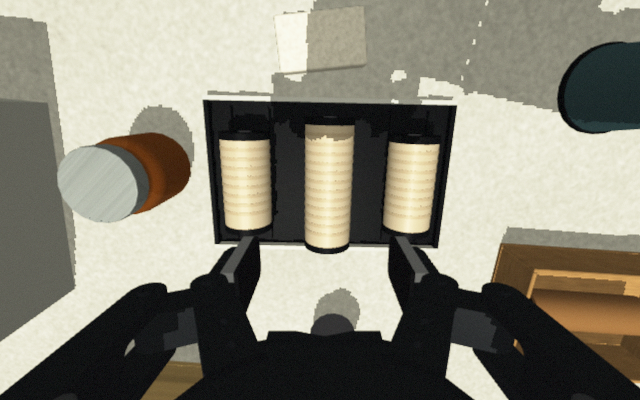

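The middle spool (329,187) is the long one: it spans rows 115–250, while its neighbours span about 130–235. The packet, spray bottle and cone are clear of the fingers. I'll grasp it slightly towards its base-side end.

>>> {"op": "carry_out", "data": {"motion": [[0, 0, 0, 10, 3, 40, 0.5], [0, 0, 0, 18, 3, 80, 0.5], [0, 0, 0, 18, 3, 115, 0.5], [0, 0, 0, 18, 3, 140, 0.5], [0, 0, 0, 18, 3, 140, 0.5]]}}

```text
clock: 9.72
position: [551.8, -232.0, 26.2]
ee_rot: [-0.047, 0.999, 0.0, -0.002]
contact_force: [0.7, 0.3, 0.8]
gripper_width: 64.0
grasp_force: 0.0
```

>>> {"op": "carry_out", "data": {"motion": [[0, 0, 0, 0, 0, 0, -0.3], [0, 0, 0, 0, 0, 0, -0.3], [0, 0, 0, 0, 0, 0, -0.3], [0, 0, 0, 0, 0, 0, -0.3]]}}

```text
clock: 10.22
position: [553.9, -232.2, 29.4]
ee_rot: [-0.047, 0.999, -0.0, 0.002]
contact_force: [-0.6, 2.1, 6.1]
gripper_width: 42.3
grasp_force: 61.3
```

>>> {"op": "carry_out", "data": {"motion": [[0, 0, 0, 0, 0, -20, -0.3], [0, 0, 0, 0, 0, -60, -0.3], [0, 0, 0, 0, 0, -115, -0.3], [0, 0, 0, 0, 0, -170, -0.3], [0, 0, 0, 0, 0, -170, -0.3]]}}

```text
clock: 10.85
position: [555.2, -232.9, 203.2]
ee_rot: [-0.047, 0.999, -0.002, 0.006]
contact_force: [0.4, 0.9, -2.3]
gripper_width: 41.9
grasp_force: 61.2
```

Run:
```python
from h import *
np.set_printoptions(precision=1,suppress=True)
d=get_image('wrist'); cv2.imwrite('pics/w7.png',d['color'])
s=read_state(); A=R.from_quat(s["ee_rot"]); P=s["position"]
hsv=cv2.cvtColor(cv2.medianBlur(d["color"],3),cv2.COLOR_BGR2HSV)
m=cv2.inRange(hsv,(8,30,110),(30,150,255))
for r in rects(m,(240,0,410,340),800):
    q=cast(d,r,P[2]); print(r.ravel(),A.inv().apply(q-P)[:,:2].ravel())
o=np.array([575.6,302.4]); a=np.radians(-122.7); u=np.array([np.cos(a),np.sin(a)])
g=o+125*u; print(g); go(g[0],g[1],195,-122.7)
```

```text
[275.3 334.3 278.  182.  375.1 183.7 372.4 336. ] [-46.5 -25.6  36.4 -20.6  35.6  23.1 -47.5  25.7]
[376. 231. 376. 152. 409. 152. 409. 231.] [12.6 24.7 49.9 22.8 49.9 37.3 12.6 40.2]
[240. 150. 275. 150. 275. 228. 240. 228.] [ 50.8 -36.6  50.8 -21.3  14.  -23.   14.  -39.5]
[281.   0. 409.   0. 409. 113. 281. 113.] [108.1 -16.4 108.1  32.6  66.4  35.9  66.4 -18.1]
[508.1 197.2]
t 10.9 pos [ 553.2 -232.2  199.7] w 42.1 F [-0.2 -0.4 -3.5]
turn [-0.   0.  -0.9] shift [  4.9 431.8   4.3]
```

View pics/w7.png

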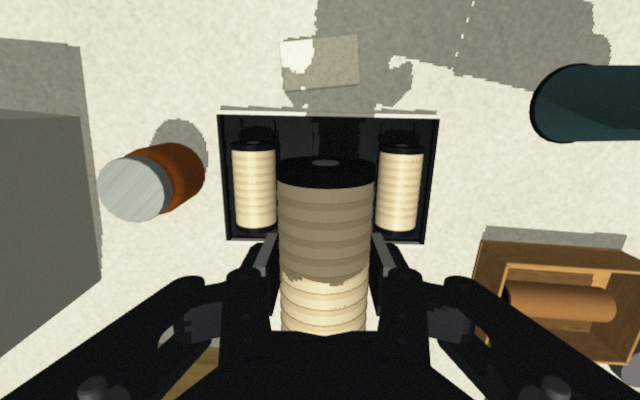

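The spool is held straight between the pads at (326,250), and the short spools are undisturbed. Carrying it over at about z = 205 mm, above the cone.

>>> {"op": "carry_out", "data": {"motion": [[0, 0, 0, 0, 54, -5, -0.3], [0, 0, 0, 1, 108, -5, -0.3], [0, 0, 0, 2, 162, -5, -0.3], [0, 0, 0, 3, 216, -5, -0.3], [0, 0, 0, 3, 270, -5, -0.3]]}}

```text
clock: 11.52
position: [522.5, 37.7, 200.3]
ee_rot: [-0.047, 0.999, -0.0, -0.002]
contact_force: [1.5, -0.3, -1.6]
gripper_width: 42.0
grasp_force: 61.3
```

>>> {"op": "carry_out", "data": {"motion": [[0, 0, -0.17, 0, 54, 0, -0.3], [0, 0, -0.34, 1, 108, 0, -0.3], [0, 0, -0.51, 2, 162, 0, -0.3], [0, 0, -0.68, 2, 162, 0, -0.3], [0, 0, -0.85, 2, 162, 0, -0.3]]}}

```text
clock: 12.15
position: [505.6, 197.7, 199.8]
ee_rot: [-0.458, 0.889, -0.0, -0.003]
contact_force: [0.5, -0.4, -1.1]
gripper_width: 42.1
grasp_force: 61.6
```

>>> {"op": "carry_out", "data": {"motion": [[0, 0, -0.05, 0, 0, 0, -0.3], [0, 0, -0.05, 0, 0, 0, -0.3], [0, 0, -0.05, 0, 0, 0, -0.3]]}}

```text
clock: 12.52
position: [506.6, 197.1, 201.2]
ee_rot: [-0.476, 0.879, -0.0, -0.001]
contact_force: [-0.1, -0.1, -1.5]
gripper_width: 41.9
grasp_force: 61.6
```

Run:
```python
from h import *
np.set_printoptions(precision=1,suppress=True)
d=get_image('wrist'); cv2.imwrite('pics/w8.png',d['color'])
o=np.array([575.6,302.4]); a=np.radians(-122.7); u=np.array([np.cos(a),np.sin(a)])
n=np.array([-u[1],u[0]])
for w in(130,): g=o+w*u-0.8*n; go(g[0],g[1],60,-122.7)
```

```text
t 12.57 pos [506.8 197.2 201.5] w 42.6 F [-0.3 -0.  -2.2]
turn [ 0. -0. -0.] shift [  4.1  -0.4 141.5]
```

View pics/w8.png

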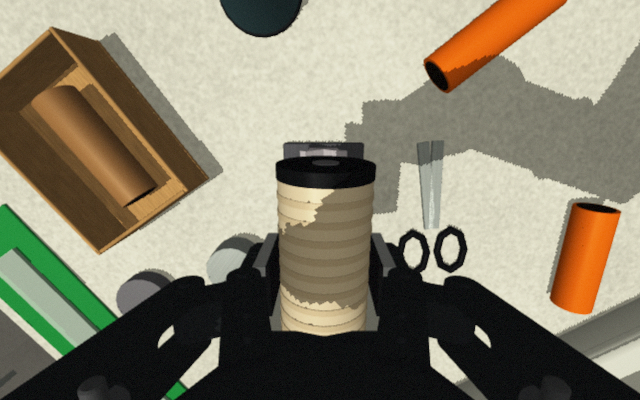

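The spool is over the V, whose plate end shows at (323,150), and it lines up. I've now viewed 11 pictures against the 10 allowed, so I'll rely on numbers only from here. Lowering in stages.

>>> {"op": "carry_out", "data": {"motion": [[0, 0, 0, 4, 0, 45, -0.3], [0, 0, 0, 4, 0, 90, -0.3], [0, 0, 0, 4, 0, 125, -0.3], [0, 0, 0, 4, 0, 134, -0.3], [0, 0, 0, 4, 0, 134, -0.3]]}}

```text
clock: 13.2
position: [505.4, 194.2, 68.5]
ee_rot: [-0.477, 0.879, -0.0, 0.0]
contact_force: [0.4, -0.4, -2.1]
gripper_width: 42.3
grasp_force: 61.4
```

>>> {"op": "carry_out", "data": {"motion": [[0, 0, 0, 0, 0, 3, -0.3], [0, 0, 0, 0, 0, 5, -0.3], [0, 0, 0, 0, 0, 7, -0.3], [0, 0, 0, 0, 0, 7, -0.3]]}}

```text
clock: 13.7
position: [505.0, 194.1, 61.5]
ee_rot: [-0.477, 0.879, 0.0, 0.0]
contact_force: [-0.3, 0.2, -2.4]
gripper_width: 42.0
grasp_force: 61.4
```

>>> {"op": "carry_out", "data": {"motion": [[0, 0, 0, 0, 0, 2, -0.3], [0, 0, 0, 0, 0, 3, -0.3], [0, 0, 0, 0, 0, 3, -0.3]]}}

```text
clock: 14.08
position: [504.9, 194.1, 58.2]
ee_rot: [-0.477, 0.879, -0.0, -0.0]
contact_force: [-0.1, -0.5, -1.4]
gripper_width: 41.9
grasp_force: 61.4
```

>>> {"op": "carry_out", "data": {"motion": [[0, 0, 0, 0, 0, 1.5, -0.3], [0, 0, 0, 0, 0, 1.5, -0.3], [0, 0, 0, 0, 0, 1.5, -0.3]]}}

```text
clock: 14.45
position: [505.2, 194.2, 57.0]
ee_rot: [-0.477, 0.879, -0.0, 0.0]
contact_force: [-0.4, -1.3, -1.9]
gripper_width: 41.9
grasp_force: 61.8
```

>>> {"op": "carry_out", "data": {"motion": [[0, 0, 0, 0, 0, 1.5, -0.3], [0, 0, 0, 0, 0, 1.5, -0.3], [0, 0, 0, 0, 0, 1.5, -0.3]]}}

```text
clock: 14.82
position: [505.4, 194.1, 56.7]
ee_rot: [-0.478, 0.879, -0.0, 0.001]
contact_force: [-1.2, -1.2, 7.0]
gripper_width: 42.2
grasp_force: 62.5
```

>>> {"op": "carry_out", "data": {"motion": [[0, 0, 0, -10, 0, 0, -0.3], [0, 0, 0, -20, 0, 0, -0.3], [0, 0, 0, -30, 0, 0, -0.3], [0, 0, 0, -30, 0, 0, -0.3]]}}

```text
clock: 15.32
position: [521.5, 218.9, 56.7]
ee_rot: [-0.478, 0.878, -0.001, -0.0]
contact_force: [-2.9, -3.1, 8.1]
gripper_width: 42.1
grasp_force: 62.2
```

>>> {"op": "carry_out", "data": {"motion": [[0, 0, 0, -6, 0, 0, -0.3], [0, 0, 0, -12, 0, 0, -0.3], [0, 0, 0, -15, 0, 0, -0.3], [0, 0, 0, -15, 0, 0, -0.3]]}}

```text
clock: 15.82
position: [529.0, 230.5, 56.7]
ee_rot: [-0.478, 0.878, -0.001, -0.001]
contact_force: [-3.9, -5.0, 8.6]
gripper_width: 42.3
grasp_force: 62.5
```

>>> {"op": "carry_out", "data": {"motion": [[0, 0, 0, -3, 0, 0, -0.3], [0, 0, 0, -5, 0, 0, -0.3], [0, 0, 0, -5, 0, 0, -0.3]]}}

```text
clock: 16.2
position: [531.6, 234.5, 56.7]
ee_rot: [-0.478, 0.878, -0.001, -0.002]
contact_force: [-3.7, -4.6, 10.6]
gripper_width: 41.8
grasp_force: 62.5
```

>>> {"op": "carry_out", "data": {"motion": [[0, 0, 0, -2, 0, 0, -0.3], [0, 0, 0, -2, 0, 0, -0.3], [0, 0, 0, -2, 0, 0, -0.3]]}}

```text
clock: 16.58
position: [532.6, 236.1, 56.7]
ee_rot: [-0.478, 0.878, -0.001, -0.002]
contact_force: [-4.0, -5.2, 9.6]
gripper_width: 42.1
grasp_force: 62.5
```

>>> {"op": "carry_out", "data": {"motion": [[0, 0, 0, -2, 0, 0, -0.3], [0, 0, 0, -2, 0, 0, -0.3], [0, 0, 0, -2, 0, 0, -0.3]]}}

```text
clock: 16.95
position: [533.7, 237.8, 56.7]
ee_rot: [-0.478, 0.879, -0.001, -0.002]
contact_force: [-4.0, -4.9, 9.4]
gripper_width: 42.2
grasp_force: 62.5
```

>>> {"op": "carry_out", "data": {"motion": [[0, 0, 0, -2, 0, 0, -0.3], [0, 0, 0, -2, 0, 0, -0.3], [0, 0, 0, -2, 0, 0, -0.3]]}}

```text
clock: 17.32
position: [534.8, 239.4, 56.7]
ee_rot: [-0.478, 0.878, -0.001, -0.002]
contact_force: [-3.0, -5.1, 9.3]
gripper_width: 42.2
grasp_force: 62.5
```

>>> {"op": "carry_out", "data": {"motion": [[0, 0, 0, -2, 0, 0, -0.3], [0, 0, 0, -2, 0, 0, -0.3], [0, 0, 0, -2, 0, 0, -0.3]]}}

```text
clock: 17.7
position: [535.9, 241.1, 56.7]
ee_rot: [-0.478, 0.879, -0.001, -0.002]
contact_force: [-3.2, -5.2, 9.4]
gripper_width: 42.0
grasp_force: 62.5
```

>>> {"op": "carry_out", "data": {"motion": [[0, 0, 0, -2, 0, 0, -0.3], [0, 0, 0, -2, 0, 0, -0.3], [0, 0, 0, -2, 0, 0, -0.3]]}}

```text
clock: 18.08
position: [537.0, 242.8, 56.7]
ee_rot: [-0.478, 0.879, -0.001, -0.002]
contact_force: [-3.8, -4.4, 10.6]
gripper_width: 41.9
grasp_force: 62.5
```

>>> {"op": "carry_out", "data": {"motion": [[0, 0, 0, -2, 0, 0, -0.3], [0, 0, 0, -2, 0, 0, -0.3], [0, 0, 0, -2, 0, 0, -0.3]]}}

```text
clock: 18.45
position: [537.1, 243.1, 56.7]
ee_rot: [-0.478, 0.878, -0.002, -0.003]
contact_force: [-4.8, -8.3, 11.7]
gripper_width: 42.6
grasp_force: 62.6
```

>>> {"op": "carry_out", "data": {"motion": [[0, 0, 0, -2, 0, 0, -0.3], [0, 0, 0, -2, 0, 0, -0.3], [0, 0, 0, -2, 0, 0, -0.3]]}}

```text
clock: 18.82
position: [537.2, 243.1, 56.6]
ee_rot: [-0.478, 0.879, -0.002, -0.005]
contact_force: [-6.3, -12.0, 14.8]
gripper_width: 41.7
grasp_force: 62.9
```

The tool has stopped, with force building against the back stop. Release and lift.

>>> {"op": "carry_out", "data": {"motion": [[0, 0, 0, 0, 0, 0, 0.4], [0, 0, 0, 0, 0, 0, 0.4], [0, 0, 0, 0, 0, 0, 0.4], [0, 0, 0, 0, 0, 0, 0.4]]}}

```text
clock: 19.32
position: [540.0, 248.1, 55.1]
ee_rot: [-0.477, 0.879, 0.0, 0.0]
contact_force: [0.0, -0.3, -0.2]
gripper_width: 59.7
grasp_force: 0.0
```

>>> {"op": "carry_out", "data": {"motion": [[0, 0, 0, 0, 0, -15, 0.4], [0, 0, 0, 0, 0, -50, 0.4], [0, 0, 0, 0, 0, -100, 0.4], [0, 0, 0, 0, 0, -145, 0.4], [0, 0, 0, 0, 0, -145, 0.4]]}}

```text
clock: 19.95
position: [542.0, 249.2, 206.3]
ee_rot: [-0.477, 0.879, 0.001, 0.006]
contact_force: [0.2, -0.9, -0.6]
gripper_width: 59.8
grasp_force: 0.0
```

Run:
```python
from h import *
np.set_printoptions(precision=1,suppress=True)
o=np.array([575.6,302.4]); a=np.radians(-122.7); u=np.array([np.cos(a),np.sin(a)]); n=np.array([-u[1],u[0]])
d=get_image('wrist')
f=lambda p,z:np.c_[(cast(d,p,z)[:,:2]-o)@u,(cast(d,p,z)[:,:2]-o)@n]
hsv=cv2.cvtColor(cv2.medianBlur(d["color"],3),cv2.COLOR_BGR2HSV)
m=cv2.inRange(hsv,(8,30,90),(30,150,255))
for r in rects(m,(250,60,400,300),500): print(r.ravel(),"z75",f(ends(r),75).ravel(),"z53",f(ends(r),53).ravel())
print("column 324 V:",[(v,d["color"][v,324].tolist()) for v in range(90,200,6)])
print("row of f at plate/guard:",proj(d,np.r_[o+165*u,10]),proj(d,np.r_[o+120*u,75]),proj(d,np.r_[o+35*u,86]))
go(537,243,200,-122.7)
```

```text
[363. 177. 399. 177. 399. 236. 363. 236.] z75 [ 72.7 -50.6  16.1 -53.2] z53 [ 67.6 -54.7   6.2 -57.6]
[302. 132. 348. 132. 348. 224. 302. 224.] z75 [112.   -1.3  28.4  -0.9] z53 [110.2  -1.3  19.5  -0.8]
[354.9  75.4 395.9  70.5 406.  156.3 365.  161.1] z75 [158.3 -42.   88.9 -53.7] z53 [160.5 -45.5  85.2 -58.1]
column 324 V: [(90, [143, 144, 149]), (96, [144, 145, 153]), (102, [142, 143, 150]), (108, [143, 143, 151]), (114, [136, 138, 146]), (120, [98, 99, 106]), (126, [27, 24, 24]), (132, [29, 28, 27]), (138, [157, 196, 212]), (144, [88, 118, 130]), (150, [85, 112, 125]), (156, [95, 123, 133]), (162, [86, 115, 128]), (168, [88, 115, 127]), (174, [154, 193, 211]), (180, [175, 218, 232]), (186, [161, 205, 225]), (192, [184, 225, 236]), (198, [180, 222, 234])]
row of f at plate/guard: [[323.5  73. ]] [[323.4 122.3]] [[324.  221.7]]
t 20.0 pos [540.6 248.4 203.4] w 59.7 F [-0.2 -0.1 -0.4]
turn [-0.  0. -0.] shift [6.5 0.1 3.4]
```

The numbers agree. The spool's black end starts at about row 122, where an end 120 mm from the stop should appear. It is aligned within 0.3° and nothing is touching it.

```bash
python3 -c "
from bench import *
print(job_done())"
```

```text
the job is handed in; nothing more can be done
None
```

The job is handed in: the tube lies in the box and the long spool sits in the V against the back stop, released. The hand-in returned no verdict, and I viewed 11 pictures, one over the limit of 10.

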